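# Push the loaded biscuit tray home into the packing-station corner

### The job

Push the black tray of stacked biscuits along the bench, from outside its rim, until it sits square and snug in the corner of the packing station: its long far side flat against the back rail and its end against the end stop. Only push it: do not lift it, take hold of its rim or reach down inside it, and do not touch the biscuits, which must stay stacked in their places. Leave the shaker, jar, bowl and spare biscuit where they stand.

Things in the scene. Friction and masses are not known exactly. Their poses are not given: they have to be found in the camera images.
- tray: Shallow black steel baking tray, 150 mm (x) by 210 mm (y) outside, loose, 0.20 to 0.33 kg plus 0.27 kg of biscuits. Floor and walls 3 mm thick, rim 20 mm high, outside faces flat and vertical. Origin: centre of the underside. z up, x roughly towards the back rail, y roughly along the rail (up to 0.3 rad askew at the start). Slides at 2 to 5 N, with jolts to 12 N.
- backstop: Back rail: a fixed straight aluminium bar lying along its y on the far side of the tray, 600 mm long, 25 mm thick (x), 30 mm high, with a 4 mm thin foot behind. Origin: centre of the bar's underside. Its x points away from the robot; the tray goes against the flat face at x = -12.5 mm.
- endstop: End stop: a fixed aluminium block 100 (x) by 30 (y) by 30 mm high, butted square on the rail's front face 240 mm left or right of the rail's middle (the side varies; the shaker is at the mirrored place). Origin: centre of its underside, axes parallel to the rail's. The tray goes against the long side facing the rail's middle, 15 mm from its origin.
- biscuit_a1: Lower biscuit of the stack of two at the tray's -y end (stack centre at tray x = 0, y = -66 mm, within 3 mm): a round tan sandwich biscuit, 58 mm across, 30 mm high, 45 g, loose. Origin: centre of its underside; z up. The stack's top is 63 mm above the bench.
- biscuit_a2: Upper biscuit of the stack of two at the tray's -y end (stack centre at tray x = 0, y = -66 mm, within 3 mm): a round tan sandwich biscuit, 58 mm across, 30 mm high, 45 g, loose. Origin: centre of its underside; z up. The stack's top is 63 mm above the bench.
- biscuit_b1: Lower biscuit of the stack of two in the middle of the tray (stack centre at tray x = 0, y = 0 mm, within 3 mm): a round tan sandwich biscuit, 58 mm across, 30 mm high, 45 g, loose. Origin: centre of its underside; z up. The stack's top is 63 mm above the bench.
- biscuit_b2: Upper biscuit of the stack of two in the middle of the tray (stack centre at tray x = 0, y = 0 mm, within 3 mm): a round tan sandwich biscuit, 58 mm across, 30 mm high, 45 g, loose. Origin: centre of its underside; z up. The stack's top is 63 mm above the bench.
- biscuit_c1: Lower biscuit of the stack of two at the tray's +y end (stack centre at tray x = 0, y = 66 mm, within 3 mm): a round tan sandwich biscuit, 58 mm across, 30 mm high, 45 g, loose. Origin: centre of its underside; z up. The stack's top is 63 mm above the bench.
- biscuit_c2: Upper biscuit of the stack of two at the tray's +y end (stack centre at tray x = 0, y = 66 mm, within 3 mm): a round tan sandwich biscuit, 58 mm across, 30 mm high, 45 g, loose. Origin: centre of its underside; z up. The stack's top is 63 mm above the bench.
- shaker: Bystander: round steel sugar shaker, 62 mm across, 70 mm high, loose, upright at the end of the rail that has no end stop. Origin: centre of its underside.
- jar: Bystander: amber glass jar, 72 mm across, 100 mm high, loose, to the right (-y). Origin: centre of its underside.
- bowl: Bystander: small steel bowl, 110 mm across, 50 mm high, loose, to the left (+y). Origin: centre of its underside.
- spare: Bystander: one more sandwich biscuit, 58 mm across, 30 mm high, alone on the bench to the right (-y). Origin: centre of its underside.
Mind the look-alikes: they are no part of the job. Leave any red look-alike of the biscuit_c1 alone.

How it is judged:
At the end, for the whole second after the job is handed in: The tray is flat on the bench and at rest, less than 5 mm from the back rail at its middle and less than 5 mm from the end stop, within 0.05 rad of parallel to the rail; every biscuit is upright, at rest, in its own stack and within 18 mm of its place on the tray (x of tray in the frame of backstop between -0.0925 and -0.082 m and y of tray in the frame of backstop between -0.2 and 0.2 m and angle between the y axis of tray and the y axis of backstop, either way round below 0.05 rad and (y of tray in the frame of endstop between 0.115 and 0.125 m or y of tray in the frame of endstop between -0.125 and -0.115 m) and height (world z) of tray below 0.004 m and angle between tray's own z axis and vertical below 0.03 rad and linear speed of tray below 0.01 m/s and x of biscuit_a1 in the frame of tray between -0.018 and 0.018 m and y of biscuit_a1 in the frame of tray between -0.084 and -0.048 m and angle between each of biscuit_a1, biscuit_a2, biscuit_b1, biscuit_b2, biscuit_c1, biscuit_c2's own z axis and vertical below 0.1 rad and linear speed of each of biscuit_a1, biscuit_a2, biscuit_b1, biscuit_b2, biscuit_c1, biscuit_c2 below 0.02 m/s and z of biscuit_a1 in the frame of tray between -0.002 and 0.01 m and x of biscuit_a2 in the frame of tray between -0.018 and 0.018 m and y of biscuit_a2 in the frame of tray between -0.084 and -0.048 m and z of biscuit_a2 in the frame of tray between 0.027 and 0.04 m and x of biscuit_b1 in the frame of tray between -0.018 and 0.018 m and y of biscuit_b1 in the frame of tray between -0.018 and 0.018 m and z of biscuit_b1 in the frame of tray between -0.002 and 0.01 m and x of biscuit_b2 in the frame of tray between -0.018 and 0.018 m and y of biscuit_b2 in the frame of tray between -0.018 and 0.018 m and z of biscuit_b2 in the frame of tray between 0.027 and 0.04 m and x of biscuit_c1 in the frame of tray between -0.018 and 0.018 m and y of biscuit_c1 in the frame of tray between 0.048 and 0.084 m and z of biscuit_c1 in the frame of tray between -0.002 and 0.01 m and x of biscuit_c2 in the frame of tray between -0.018 and 0.018 m and y of biscuit_c2 in the frame of tray between 0.048 and 0.084 m and z of biscuit_c2 in the frame of tray between 0.027 and 0.04 m); the robot touches nothing.
It fails at once if the tray is lifted off the bench or tipped (height (world z) of tray above 0.008 m or angle between tray's own z axis and vertical above 0.08 rad).
It fails at once if a biscuit on the tray is touched by the robot (contact force between any of the fingers, the arm and biscuit_a1 above 0.5 N or contact force between any of the fingers, the arm and biscuit_a2 above 0.5 N or contact force between any of the fingers, the arm and biscuit_b1 above 0.5 N or contact force between any of the fingers, the arm and biscuit_b2 above 0.5 N or contact force between any of the fingers, the arm and biscuit_c1 above 0.5 N or contact force between any of the fingers, the arm and biscuit_c2 above 0.5 N).
It fails at once if a biscuit on the tray tips over (angle between any of biscuit_a1, biscuit_a2, biscuit_b1, biscuit_b2, biscuit_c1, biscuit_c2's own z axis and vertical above 0.35 rad).
It fails at once if the fingers take hold of the tray's rim or reach down inside the tray (TCP within the tray's outline and lower than 45 mm above its underside) (x of the grasp point in the frame of tray between -0.075 and 0.075 m and y of the grasp point in the frame of tray between -0.105 and 0.105 m and z of the grasp point in the frame of tray below 0.045 m).
It fails at once if the sugar shaker, jar, bowl or spare biscuit is moved more than 15 mm (distance of any of shaker, jar, bowl, spare from where it was at the start of the episode above 0.015 m).
It also fails if it takes over 64 s, if anything falls off the work surface, if the arm or the gripper's body presses on something with over 40 N, if the wrist force passes 120 N, or if a joint passes its speed limit or range.

### The arm

A 6-joint arm with a two-finger parallel gripper is mounted at the origin on the work surface. World frame = base frame: x ahead of the robot, y to its left, z up, the work surface at z = 0. Lengths are in m, angles in rad, forces in N, time in s.
With the tool pointing down it reaches from about 0.3 to 0.875 m from the base axis. Payload 6.4 kg.
Tool frame: the origin (TCP) lies between the finger pads, 19 mm behind the fingertips; this is the grasp point; z points along the fingers, y is the line along which they close (so a half turn about z gives the same grasp; the last joint's range is limited). The gripper opens to 85 mm and grips with 20 to 120 N. Pads are 22 mm wide; open, the fingers measure 114 mm over their backs; the gripper's body (76 mm by 85 mm) begins 54 mm behind the grasp point. The pads swing forward as they close: fully open they stand 13 mm farther back than shut.
Start: joints at [-0.206, 0.181, 1.607, -0, 1.354, -0.206], TCP at [0.575, 0, 0.25] pointing down, gripper open.
Joint ranges: [-2.99, 2.99], [-0.89, 2.07], [0.3, 2.58], [-1.14, 4.28], [0, 2.63], [-3.12, 3.12]. Speed limits (rad/s): [2.57, 2.57, 3.01, 3.14, 3.14, 3.14].

### API

Orientations are given as a unit quaternion [w, x, y, z].
In Python, from bench import ctrl, vision, workorder gives the robot as it stands. The module is installed in compiled form; this text tells all that it offers.
- The arm moves only by the tool servo_tool, never from a script. Its argument "steps" is a list of rows, each an object of numbers: "dx", "dy", "dz": the shift along the world's x, y, z as a fraction of full scale; "wx", "wy", "wz": the turn, a rotation vector about the world's x, y, z as a fraction of full scale. A call has exactly 5 rows; each row is the pose to reach, as a shift and turn from the pose commanded when the call began, turning the shorter way round; what a row does not reach only later rows make up. Full scale, the value 1, is 100 mm for a shift and pi rad for a turn. A row lasts 1/12 s, in which the tool goes at most 41.7 mm and 7.16 degrees, less where a joint would pass 70% of its speed; a pose out of reach is approached as far as the arm can. A call with a number of a shift or a turn outside -1 to 1 is refused whole. A call with a gripper value outside its range is refused whole. "jaw" is the opening, from 0 (shut) to 1 (fully open), set as the call begins (left out, the last holds). The fingers move at their own pace and stop on an object; the grip force is fixed at half the most. Time passes only in rows, so rows that repeat a pose let the fingers close, or fill a call up. It gives the time, the measured TCP pose, the force, the opening and the grip force at its end, in the units of the state.
- ctrl.get_obs(): the state, without advancing time (a new reading comes with each control period).
- vision.camera(name): name is "scene" or "side" or "wrist"; returns a dict with "frame" (400x640x3 uint8, red, green, blue), "vfov" (degrees; the focal length in pixels is half the picture's height over the tangent of half this angle, whatever the lens; pixels are square), "cx", "cy" (the principal point, pixels), "camera_from_world" (4x4, takes a point from world to camera coordinates). Camera axes: x right, y up, looking along -z (the intrinsics and any distortion apply to the point x, -y, -z); pixel columns grow to the right and rows downward; lengths in m; the calibration is good to about 2 mm. A picture is of the moment at which its call begins. There is no depth.
- workorder.hand_in(): hands the job in; it is judged then, once.
The state is a dict: "time_s": time; "q": joint angles; "dq": joint speeds; "joint_efforts": joint torques, N m; "eef_pos": TCP position; "eef_rot": TCP orientation; "wrist_force": force on the tool from outside, world axes, zero at the start; "torque": the same for the moment, N m; "opening": opening from 0.0 (shut) to 1.0 (fully open); "grasp_force": force on a finger pad.
Only numpy, scipy, OpenCV 4.12 (cv2) and the standard library are available. Lean on these libraries where they do the work, as an engineer would, in place of code of your own. Each camera call takes 0.05 s, during which the arm holds its last target. There are 200 camera calls.

## Working session

There is one attempt and no reset: what is moved stays moved. The work goes in short steps, Python scripts to look and compute and a tool call to move; the robot and the scene stay as the last step left them, time stands still between calls to the robot, and variables do not carry over. Pictures are saved under pics/ and viewed, at most 10 in all, crops included, and the job is handed in when it is done.

Besides the shell and the picture viewer there is one more tool, called by a JSON object that holds its "api" and its "payload", one argument or row to a line. servo_tool: Moves the arm, as the interface text tells. Its arguments: {"type":"object","properties":{"steps":{"type":"array","items":{"type":"object","properties":{"dx":{"type":"number"},"dy":{"type":"number"},"dz":{"type":"number"},"wx":{"type":"number"},"wy":{"type":"number"},"wz":{"type":"number"}}}},"jaw":{"type":"number"}},"required":["steps"]}

```bash
mkdir -p pics
cat > h.py <<'E'
import numpy as np, cv2
from bench import ctrl, vision, workorder
def cam(n):
    c=vision.camera(n); c['f']=200/np.tan(np.radians(c['vfov'])/2); return c
def ray(c,u,v,z):
    T=np.array(c['camera_from_world']); R=T[:3,:3]; o=-R.T@T[:3,3]
    d=R.T@np.array([(u-c['cx'])/c['f'],-(v-c['cy'])/c['f'],-1]); return o+d*(z-o[2])/d[2]
def proj(c,p):
    q=np.array(c['camera_from_world'])@np.append(p,1)
    return c['cx']+c['f']*q[0]/-q[2], c['cy']-c['f']*q[1]/-q[2]
def save(c,n): cv2.imwrite('pics/'+n,c['frame'][:,:,::-1])
E
python3 - <<'E'
from h import *
a=cam('scene');b=cam('side')
for c in(a,b):print({k:v for k,v in c.items() if k!='frame'})
save(a,'a1.png');save(b,'b1.png');o=ctrl.get_obs();print(o)
E
```

```text
{'vfov': 44.106504168849824, 'cx': 317.5353775271771, 'cy': 196.60571251475318, 'camera_from_world': array([[-0.10193955,  0.99476857, -0.00661988,  0.04666164],
       [-0.80634456, -0.07872981,  0.58618262,  0.41631785],
       [ 0.58259486,  0.06509309,  0.81015191, -1.83766961],
       [ 0.        ,  0.        ,  0.        ,  1.        ]]), 'f': np.float64(493.6957848956126)}
{'vfov': 48.381009695920824, 'cx': 314.1234865004474, 'cy': 200.5964547861535, 'camera_from_world': array([[ 0.76066881, -0.64913228,  0.00320087, -0.43936262],
       [ 0.33433546,  0.39599942,  0.85522176, -0.2670434 ],
       [-0.55641959, -0.64947035,  0.51825235, -0.88527453],
       [ 0.        ,  0.        ,  0.        ,  1.        ]]), 'f': np.float64(445.2174994079653)}
{'time_s': 0.1, 'q': array([-2.06293079e-01,  1.81467104e-01,  1.60790050e+00, -6.01411872e-06,
        1.35384135e+00, -2.06274106e-01]), 'dq': array([-0.00082567, -0.00130879, -0.00232079,  0.002042  , -0.00064115,
       -0.00036914]), 'joint_efforts': array([-2.02498759e-04, -4.45872438e+01, -3.52238703e+01, -4.27332343e-04,
        4.16999465e-03,  3.20961749e-05]), 'eef_pos': array([5.74523807e-01, 1.19336553e-04, 2.49177668e-01]), 'eef_rot': array([-6.74772252e-04,  7.07112799e-01,  7.07100302e-01, -4.44744099e-04]), 'wrist_force': array([ 1.12882562, -0.48403288,  0.14807584]), 'torque': array([-0.07114173,  0.02607344, -0.01110548]), 'grasp_force': 0.0, 'opening': 0.9975885432241429}
```

View pics/a1.png

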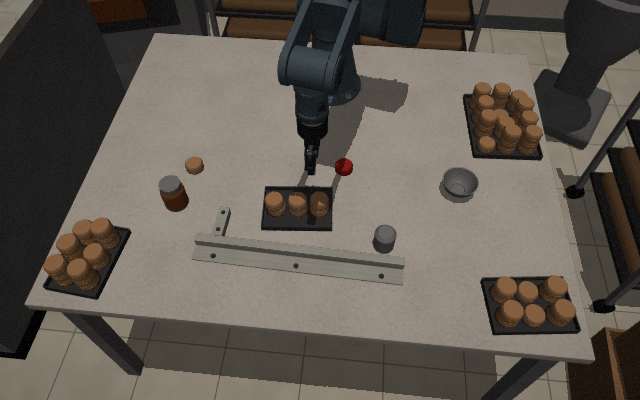

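View pics/b1.png

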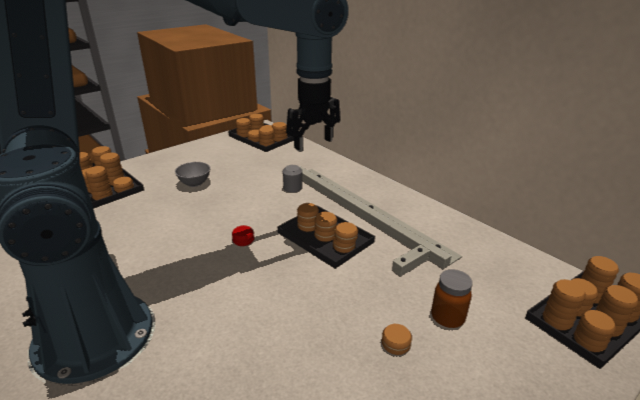

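The scene view shows the tray at about (297,208), the rail from (195,247) to (403,272) and the end stop at (221,222), on the -y side. The shaker is at (385,238), and a red look-alike at (343,167) lies near the tray's robot-side corner.

Run:
```python
from h import *
a=cam('scene');b=cam('side')
np.set_printoptions(precision=4,suppress=True)
ca=cv2.resize(a['frame'][150:290,185:415],None,fx=3.4,fy=3.4,interpolation=2)
cv2.imwrite('pics/a2.png',ca[:,:,::-1])
cb=cv2.resize(b['frame'][155:285,225:470],None,fx=3.2,fy=3.2,interpolation=2)
cv2.imwrite('pics/b2.png',cb[:,:,::-1])
print('scene',[ray(a,u,v,z)[:2] for u,v,z in[(264,186,.02),(332,187,.02),(332,229,.0),(262,228,.0),(195,237,.03),(404,262,.03)]])
print('side',[ray(b,u,v,z)[:2] for u,v,z in[(315,201,.02),(374,239,.02),(335,262,.0),(278,232,.0)]])
```

```text
scene [array([ 0.5058, -0.1625]), array([0.4891, 0.0485]), array([0.6297, 0.0608]), array([ 0.6466, -0.1469]), array([ 0.714 , -0.3275]), array([0.7363, 0.2694])]
side [array([0.6492, 0.0801]), array([ 0.6428, -0.1577]), array([ 0.522 , -0.1434]), array([0.4914, 0.0476])]
```

View pics/a2.png

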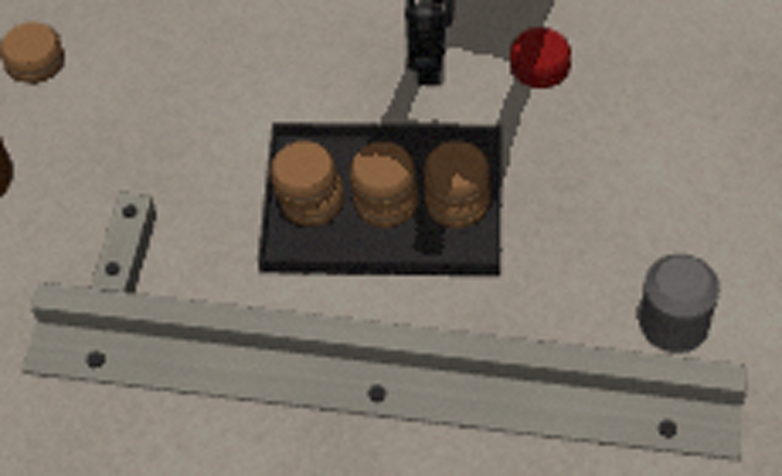

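View pics/b2.png

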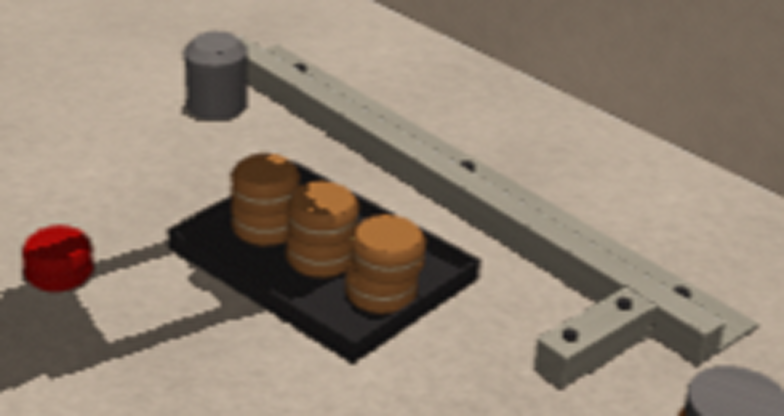

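Run:
```python
from h import *
a=cam('scene');b=cam('side')
np.set_printoptions(precision=4,suppress=True)
A=lambda u,v,z:ray(a,185+u/3.4-.35,150+v/3.4-.35,z)[:2]
B=lambda u,v,z:ray(b,225+u/3.2-.35,155+v/3.2-.35,z)[:2]
print('tray A',[A(*p) for p in[(273,123,.02),(501,123,.02),(500,267,.02),(261,264,.02)]])
print('tray B',[B(*p) for p in[(480,263,.02),(352,349,.02),(168,234,.02)]])
print('rail A front top',A(37,285,.03),A(748,364,.03),'ends foot',A(22,374,.004),A(741,459,.004))
print('rail B front top',B(248,52,.03),B(697,336,.03),'base',B(262,96,0),B(560,270,0))
print('stop A +y top edge',A(154,197,.03),A(133,292,.03),'-y',A(121,191,.03))
print('stop B',B(536,341,.03),B(562,357,.03),B(562,388,0), B(655,308,.03), B(620,290,.03))
print('shaker A top',A(681,285,.07),'red',A(541,50,.03),'spare',A(31,45,.03),'redB',B(58,245,.03))
```

```text
tray A [array([ 0.5048, -0.1597]), array([0.4846, 0.0481]), array([0.6395, 0.0605]), array([ 0.6567, -0.145 ])]
tray B [array([ 0.6509, -0.1524]), array([ 0.4999, -0.1652]), array([0.4848, 0.0412])]
rail A front top [ 0.7023 -0.3289] [0.7195 0.2712] ends foot [ 0.7739 -0.3292] [0.7927 0.269 ]
rail B front top [0.7279 0.2355] [ 0.6945 -0.3265] base [0.7151 0.1983] [ 0.7152 -0.1833]
stop A +y top edge [ 0.6032 -0.2485] [ 0.7011 -0.2462] -y [ 0.5997 -0.2789]
stop B [ 0.6   -0.254] [ 0.6004 -0.2781] [ 0.6037 -0.2794] [ 0.6983 -0.286 ] [ 0.6961 -0.2548]
shaker A top [0.6739 0.2113] red [0.403  0.0786] spare [ 0.4432 -0.3998] redB [0.4002 0.0737]
```

{"api": "servo_tool", "payload": {
  "steps": [
    {"dx": -0.03, "dy": 0.25, "dz": -0.1, "wz": -0.01},
    {"dx": -0.06, "dy": 0.5, "dz": -0.3, "wz": -0.01},
    {"dx": -0.1, "dy": 0.75, "dz": -0.6, "wz": -0.01},
    {"dx": -0.12, "dy": 1.0, "dz": -0.9, "wz": -0.01},
    {"dx": -0.12, "dy": 1.0, "dz": -1.0, "wz": -0.01}
  ],
  "jaw": 1
}}

```text
$.steps[0]: bad value
```

{"api": "servo_tool", "payload": {
  "steps": [
    {"dz": -0.25},
    {"dz": -0.5},
    {"dz": -0.75},
    {"dz": -1.0},
    {"dz": -1.0}
  ]
}}

```text
$.steps[0]: bad value
```

{"api": "servo_tool", "payload": {
  "steps": [
    {"dz": -0.07},
    {"dz": -0.14},
    {"dz": -0.2},
    {"dz": -0.26},
    {"dz": -0.26}
  ]
}}

```text
$.steps[0]: bad value
```

{"api": "servo_tool", "payload": {
  "steps": [
    {"dx": -0.03, "dy": 0.25, "dz": -0.1, "wx": 0, "wy": 0, "wz": -0.01},
    {"dx": -0.06, "dy": 0.5, "dz": -0.3, "wx": 0, "wy": 0, "wz": -0.01},
    {"dx": -0.1, "dy": 0.75, "dz": -0.6, "wx": 0, "wy": 0, "wz": -0.01},
    {"dx": -0.12, "dy": 1.0, "dz": -0.9, "wx": 0, "wy": 0, "wz": -0.01},
    {"dx": -0.12, "dy": 1.0, "dz": -1.0, "wx": 0, "wy": 0, "wz": -0.01}
  ],
  "jaw": 1
}}

```text
time_s: 0.72
eef_pos: [0.5594, 0.1038, 0.1454]
eef_rot: [-0.003, 0.717, 0.697, -0.002]
wrist_force: [-0.6, 0.4, -0.5]
opening: 0.997
grasp_force: 0.0
```

{"api": "servo_tool", "payload": {
  "steps": [
    {"dx": 0, "dy": 0, "dz": -0.25, "wx": 0, "wy": 0, "wz": 0},
    {"dx": 0, "dy": 0, "dz": -0.5, "wx": 0, "wy": 0, "wz": 0},
    {"dx": 0, "dy": 0, "dz": -0.75, "wx": 0, "wy": 0, "wz": 0},
    {"dx": 0, "dy": 0, "dz": -1, "wx": 0, "wy": 0, "wz": 0},
    {"dx": 0, "dy": 0, "dz": -1, "wx": 0, "wy": 0, "wz": 0}
  ]
}}

```text
time_s: 1.13
eef_pos: [0.5594, 0.0996, 0.0452]
eef_rot: [-0.003, 0.718, 0.696, -0.003]
wrist_force: [-1.3, -0.0, -0.8]
opening: 0.999
grasp_force: 0.0
```

{"api": "servo_tool", "payload": {
  "steps": [
    {"dx": 0, "dy": 0, "dz": -0.08, "wx": 0, "wy": 0, "wz": 0},
    {"dx": 0, "dy": 0, "dz": -0.16, "wx": 0, "wy": 0, "wz": 0},
    {"dx": 0, "dy": 0, "dz": -0.22, "wx": 0, "wy": 0, "wz": 0},
    {"dx": 0, "dy": 0, "dz": -0.27, "wx": 0, "wy": 0, "wz": 0},
    {"dx": 0, "dy": 0, "dz": -0.27, "wx": 0, "wy": 0, "wz": 0}
  ]
}}

```text
time_s: 1.55
eef_pos: [0.5629, 0.1, 0.0227]
eef_rot: [-0.0, 0.718, 0.696, -0.0]
wrist_force: [0.5, -0.1, -0.3]
opening: 0.998
grasp_force: 0.0
```

Run:
```python
from h import *
o=ctrl.get_obs();print(o['eef_pos'],o['eef_rot'],o['wrist_force'])
a=cam('scene');b=cam('side')
im=np.vstack([cv2.resize(a['frame'][160:250,230:390],(533,300)),cv2.resize(b['frame'][130:290,190:475],(533,299))])
cv2.imwrite('pics/c1.png',im[:,:,::-1])
```

```text
[0.56285475 0.09995795 0.02266349] [-1.23351866e-04  7.18127059e-01  6.95911986e-01 -1.43738446e-04] [ 0.50545464 -0.14773213 -0.32821533]
```

View pics/c1.png

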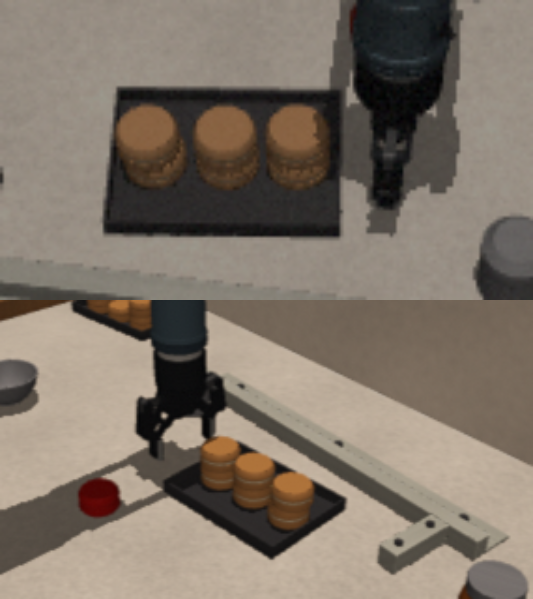

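The gripper is beside the tray's +y end and clear of everything. I'll lower it slightly and push along -y.

{"api": "servo_tool", "payload": {
  "steps": [
    {"dx": 0, "dy": 0, "dz": -0.02, "wx": 0, "wy": 0, "wz": 0},
    {"dx": 0, "dy": 0, "dz": -0.045, "wx": 0, "wy": 0, "wz": 0},
    {"dx": 0, "dy": -0.05, "dz": -0.045, "wx": 0, "wy": 0, "wz": 0},
    {"dx": 0, "dy": -0.1, "dz": -0.045, "wx": 0, "wy": 0, "wz": 0},
    {"dx": 0, "dy": -0.15, "dz": -0.045, "wx": 0, "wy": 0, "wz": 0}
  ]
}}

```text
time_s: 2.07
eef_pos: [0.563, 0.0845, 0.0185]
eef_rot: [0.0, 0.718, 0.696, -0.0]
wrist_force: [0.1, -0.2, 0.8]
opening: 1.0
grasp_force: 0.0
```

{"api": "servo_tool", "payload": {
  "steps": [
    {"dx": 0, "dy": -0.04, "dz": 0, "wx": 0, "wy": 0, "wz": 0},
    {"dx": 0, "dy": -0.08, "dz": 0, "wx": 0, "wy": 0, "wz": 0},
    {"dx": 0, "dy": -0.12, "dz": 0, "wx": 0, "wy": 0, "wz": 0},
    {"dx": 0, "dy": -0.16, "dz": 0, "wx": 0, "wy": 0, "wz": 0},
    {"dx": 0, "dy": -0.2, "dz": 0, "wx": 0, "wy": 0, "wz": 0}
  ]
}}

```text
time_s: 2.48
eef_pos: [0.5632, 0.065, 0.0186]
eef_rot: [-0.0, 0.718, 0.696, 0.0]
wrist_force: [0.1, 3.3, -0.0]
opening: 0.997
grasp_force: 1.6
```

{"api": "servo_tool", "payload": {
  "steps": [
    {"dx": 0, "dy": -0.04, "dz": 0, "wx": 0, "wy": 0, "wz": 0},
    {"dx": 0, "dy": -0.08, "dz": 0, "wx": 0, "wy": 0, "wz": 0},
    {"dx": 0, "dy": -0.12, "dz": 0, "wx": 0, "wy": 0, "wz": 0},
    {"dx": 0, "dy": -0.16, "dz": 0, "wx": 0, "wy": 0, "wz": 0},
    {"dx": 0, "dy": -0.2, "dz": 0, "wx": 0, "wy": 0, "wz": 0}
  ]
}}

```text
time_s: 2.9
eef_pos: [0.5631, 0.0448, 0.0185]
eef_rot: [0.0, 0.718, 0.696, 0.0]
wrist_force: [0.3, 3.0, 1.0]
opening: 1.0
grasp_force: 1.7
```

Run:
```python
from h import *
o=ctrl.get_obs();print(o['eef_pos'],o['eef_rot'],o['wrist_force'])
a=cam('scene');b=cam('side')
im=np.vstack([cv2.resize(a['frame'][160:250,220:380],(533,300)),cv2.resize(b['frame'][130:290,190:475],(533,299))])
cv2.imwrite('pics/c2.png',im[:,:,::-1])
```

```text
[0.56310233 0.04475387 0.01854284] [2.88191101e-05 7.18074224e-01 6.95966519e-01 1.10142133e-04] [0.255299   3.0446139  0.98095151]
```

View pics/c2.png

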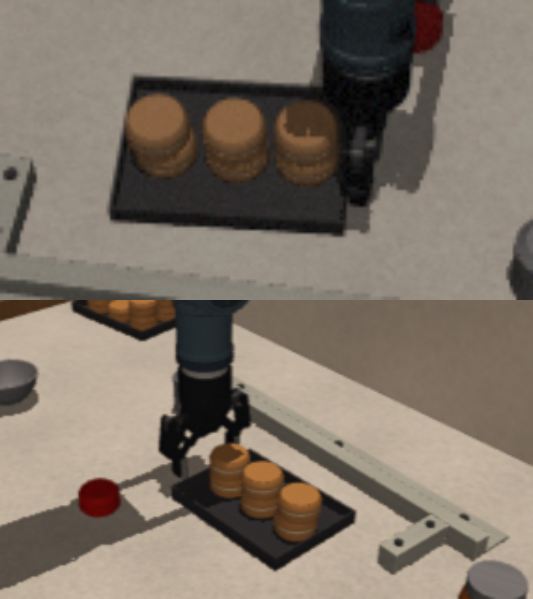

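The tray is sliding and turning square with the stacks intact. I'll keep pushing.

{"api": "servo_tool", "payload": {
  "steps": [
    {"dx": 0, "dy": -0.04, "dz": 0, "wx": 0, "wy": 0, "wz": 0},
    {"dx": 0, "dy": -0.08, "dz": 0, "wx": 0, "wy": 0, "wz": 0},
    {"dx": 0, "dy": -0.12, "dz": 0, "wx": 0, "wy": 0, "wz": 0},
    {"dx": 0, "dy": -0.16, "dz": 0, "wx": 0, "wy": 0, "wz": 0},
    {"dx": 0, "dy": -0.2, "dz": 0, "wx": 0, "wy": 0, "wz": 0}
  ]
}}

```text
time_s: 3.42
eef_pos: [0.5631, 0.0247, 0.0185]
eef_rot: [0.0, 0.718, 0.696, 0.0]
wrist_force: [1.1, 4.1, 0.3]
opening: 1.001
grasp_force: 1.8
```

{"api": "servo_tool", "payload": {
  "steps": [
    {"dx": 0, "dy": -0.04, "dz": 0, "wx": 0, "wy": 0, "wz": 0},
    {"dx": 0, "dy": -0.08, "dz": 0, "wx": 0, "wy": 0, "wz": 0},
    {"dx": 0, "dy": -0.12, "dz": 0, "wx": 0, "wy": 0, "wz": 0},
    {"dx": 0, "dy": -0.16, "dz": 0, "wx": 0, "wy": 0, "wz": 0},
    {"dx": 0, "dy": -0.2, "dz": 0, "wx": 0, "wy": 0, "wz": 0}
  ]
}}

```text
time_s: 3.83
eef_pos: [0.5629, 0.0047, 0.0185]
eef_rot: [-0.0, 0.718, 0.696, -0.0]
wrist_force: [-0.0, 5.2, 1.9]
opening: 0.999
grasp_force: 2.4
```

{"api": "servo_tool", "payload": {
  "steps": [
    {"dx": 0, "dy": -0.03, "dz": 0, "wx": 0, "wy": 0, "wz": 0},
    {"dx": 0, "dy": -0.06, "dz": 0, "wx": 0, "wy": 0, "wz": 0},
    {"dx": 0, "dy": -0.1, "dz": 0, "wx": 0, "wy": 0, "wz": 0},
    {"dx": 0, "dy": -0.13, "dz": 0, "wx": 0, "wy": 0, "wz": 0},
    {"dx": 0, "dy": -0.15, "dz": 0, "wx": 0, "wy": 0, "wz": 0}
  ]
}}

```text
time_s: 4.25
eef_pos: [0.563, -0.0104, 0.0185]
eef_rot: [-0.0, 0.718, 0.696, -0.0]
wrist_force: [-0.0, 4.7, 2.0]
opening: 0.996
grasp_force: 2.4
```

Run:
```python
from h import *
o=ctrl.get_obs();print(o['eef_pos'],o['eef_rot'],o['wrist_force'])
a=cam('scene');b=cam('side')
im=np.vstack([cv2.resize(a['frame'][160:250,180:340],(533,300)),cv2.resize(b['frame'][130:290,190:475],(533,299))])
cv2.imwrite('pics/c3.png',im[:,:,::-1])
```

```text
[ 0.5629808  -0.01035836  0.01849818] [-3.36258231e-05  7.18190362e-01  6.95846680e-01 -3.30803893e-05] [-0.04477288  4.68168962  2.02931439]
```

View pics/c3.png

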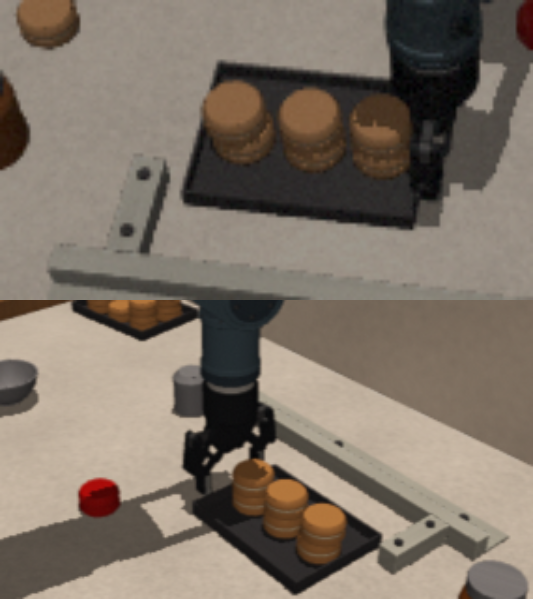

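The tray is now parallel to the rail and about 20 mm short of the stop. I'll push 12 mm more, then back off and go round to the near side.

{"api": "servo_tool", "payload": {
  "steps": [
    {"dx": 0, "dy": -0.04, "dz": 0, "wx": 0, "wy": 0, "wz": 0},
    {"dx": 0, "dy": -0.08, "dz": 0, "wx": 0, "wy": 0, "wz": 0},
    {"dx": 0, "dy": -0.12, "dz": 0, "wx": 0, "wy": 0, "wz": 0},
    {"dx": 0, "dy": -0.08, "dz": 0, "wx": 0, "wy": 0, "wz": 0},
    {"dx": 0, "dy": 0.2, "dz": 0, "wx": 0, "wy": 0, "wz": 0}
  ]
}}

```text
time_s: 4.77
eef_pos: [0.564, 0.0064, 0.0187]
eef_rot: [0.001, 0.719, 0.695, -0.0]
wrist_force: [0.3, 0.7, -0.3]
opening: 0.998
grasp_force: 0.0
```

{"api": "servo_tool", "payload": {
  "steps": [
    {"dx": 0, "dy": 0.15, "dz": 0.1, "wx": 0, "wy": 0, "wz": 0},
    {"dx": 0, "dy": 0.15, "dz": 0.4, "wx": 0, "wy": 0, "wz": 0},
    {"dx": 0, "dy": 0.15, "dz": 0.7, "wx": 0, "wy": 0, "wz": 0},
    {"dx": 0, "dy": 0.15, "dz": 1.0, "wx": 0, "wy": 0, "wz": 0},
    {"dx": 0, "dy": 0.15, "dz": 1.0, "wx": 0, "wy": 0, "wz": 0}
  ]
}}

```text
time_s: 5.18
eef_pos: [0.5671, 0.0242, 0.1248]
eef_rot: [0.005, 0.718, 0.696, 0.003]
wrist_force: [1.7, -0.5, 1.0]
opening: 1.001
grasp_force: 0.0
```

Run:
```python
from h import *
o=ctrl.get_obs();print(o['eef_pos'],o['q'],o['wrist_force'])
a=cam('scene');b=cam('side')
im=np.vstack([cv2.resize(a['frame'][160:250,180:340],(533,300)),cv2.resize(b['frame'][130:290,190:475],(533,299))])
cv2.imwrite('pics/c4.png',im[:,:,::-1])
```

```text
[0.56709645 0.02416003 0.12479969] [-1.65861796e-01  3.02014978e-01  1.73294876e+00 -1.28307501e-03
  1.09597566e+00 -1.34371340e-01] [ 1.70932154 -0.45045859  0.96932241]
```

View pics/c4.png

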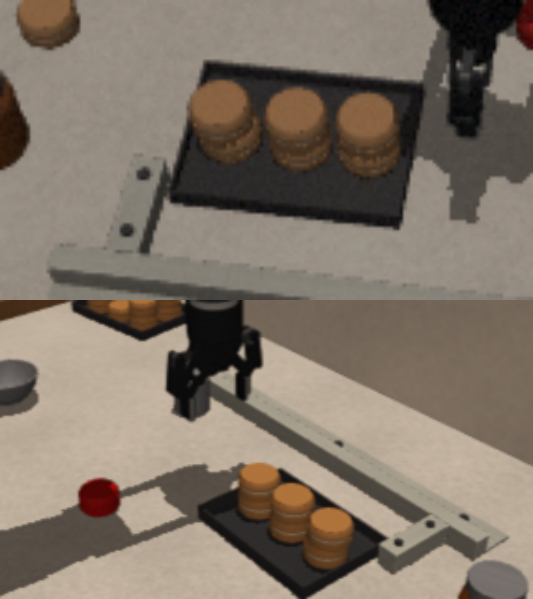

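Run:
```python
from h import *
a=cam('scene');np.set_printoptions(precision=4,suppress=True)
A=lambda u,v,z:ray(a,180+u/3.331-.35,160+v/3.333-.35,z)[:2]
print([A(*p) for p in[(205,63,.02),(424,82,.02),(402,219,.02),(172,196,.02)]])
```

```text
[array([ 0.4836, -0.239 ]), array([ 0.486 , -0.0302]), array([ 0.6388, -0.0321]), array([ 0.6348, -0.2394])]
```

{"api": "servo_tool", "payload": {
  "steps": [
    {"dx": -0.1, "dy": -0.1, "dz": 0, "wx": 0, "wy": 0, "wz": -0.035},
    {"dx": -0.2, "dy": -0.2, "dz": 0, "wx": 0, "wy": 0, "wz": -0.07},
    {"dx": -0.3, "dy": -0.3, "dz": 0, "wx": 0, "wy": 0, "wz": -0.105},
    {"dx": -0.4, "dy": -0.45, "dz": 0, "wx": 0, "wy": 0, "wz": -0.14},
    {"dx": -0.5, "dy": -0.6, "dz": 0, "wx": 0, "wy": 0, "wz": -0.17}
  ]
}}

```text
time_s: 5.75
eef_pos: [0.5111, -0.0352, 0.1164]
eef_rot: [-0.001, 0.878, 0.48, -0.001]
wrist_force: [-1.1, 0.2, 1.0]
opening: 1.0
grasp_force: 0.0
```

{"api": "servo_tool", "payload": {
  "steps": [
    {"dx": -0.15, "dy": -0.2, "dz": 0, "wx": 0, "wy": 0, "wz": -0.035},
    {"dx": -0.3, "dy": -0.4, "dz": 0, "wx": 0, "wy": 0, "wz": -0.07},
    {"dx": -0.45, "dy": -0.6, "dz": 0, "wx": 0, "wy": 0, "wz": -0.105},
    {"dx": -0.6, "dy": -0.8, "dz": 0, "wx": 0, "wy": 0, "wz": -0.14},
    {"dx": -0.7, "dy": -1.0, "dz": 0, "wx": 0, "wy": 0, "wz": -0.17}
  ]
}}

```text
time_s: 6.17
eef_pos: [0.4403, -0.1351, 0.1165]
eef_rot: [-0.001, 0.973, 0.231, -0.002]
wrist_force: [-0.1, 0.1, -0.6]
opening: 0.999
grasp_force: 0.0
```

{"api": "servo_tool", "payload": {
  "steps": [
    {"dx": 0, "dy": 0, "dz": 0, "wx": 0, "wy": 0, "wz": -0.035},
    {"dx": 0, "dy": 0, "dz": 0, "wx": 0, "wy": 0, "wz": -0.07},
    {"dx": 0, "dy": 0, "dz": 0, "wx": 0, "wy": 0, "wz": -0.105},
    {"dx": 0, "dy": 0, "dz": 0, "wx": 0, "wy": 0, "wz": -0.14},
    {"dx": 0, "dy": 0, "dz": 0, "wx": 0, "wy": 0, "wz": -0.16}
  ]
}}

```text
time_s: 6.58
eef_pos: [0.4416, -0.1347, 0.1166]
eef_rot: [-0.001, 1.0, -0.019, -0.002]
wrist_force: [-0.1, 0.1, 0.7]
opening: 1.001
grasp_force: 0.0
```

{"api": "servo_tool", "payload": {
  "steps": [
    {"dx": 0, "dy": 0, "dz": -0.25, "wx": 0, "wy": 0, "wz": 0},
    {"dx": 0, "dy": 0, "dz": -0.5, "wx": 0, "wy": 0, "wz": 0},
    {"dx": 0, "dy": 0, "dz": -0.75, "wx": 0, "wy": 0, "wz": 0},
    {"dx": 0, "dy": 0, "dz": -0.9, "wx": 0, "wy": 0, "wz": 0},
    {"dx": 0, "dy": 0, "dz": -0.98, "wx": 0, "wy": 0, "wz": 0}
  ]
}}

```text
time_s: 7.0
eef_pos: [0.44, -0.1335, 0.0168]
eef_rot: [-0.002, 1.0, -0.016, -0.003]
wrist_force: [0.3, 0.2, -0.5]
opening: 1.003
grasp_force: 0.0
```

{"api": "servo_tool", "payload": {
  "steps": [
    {"dx": 0.06, "dy": 0, "dz": 0, "wx": 0, "wy": 0, "wz": 0},
    {"dx": 0.12, "dy": 0, "dz": 0, "wx": 0, "wy": 0, "wz": 0},
    {"dx": 0.18, "dy": 0, "dz": 0, "wx": 0, "wy": 0, "wz": 0},
    {"dx": 0.22, "dy": 0, "dz": 0, "wx": 0, "wy": 0, "wz": 0},
    {"dx": 0.26, "dy": 0, "dz": 0, "wx": 0, "wy": 0, "wz": 0}
  ]
}}

```text
time_s: 7.42
eef_pos: [0.4706, -0.1354, 0.0216]
eef_rot: [0.001, 1.0, -0.016, 0.001]
wrist_force: [-0.0, 0.5, -0.1]
opening: 0.997
grasp_force: 0.0
```

{"api": "servo_tool", "payload": {
  "steps": [
    {"dx": 0.04, "dy": 0, "dz": 0, "wx": 0, "wy": 0, "wz": 0},
    {"dx": 0.08, "dy": 0, "dz": 0, "wx": 0, "wy": 0, "wz": 0},
    {"dx": 0.12, "dy": 0, "dz": 0, "wx": 0, "wy": 0, "wz": 0},
    {"dx": 0.16, "dy": 0, "dz": 0, "wx": 0, "wy": 0, "wz": 0},
    {"dx": 0.2, "dy": 0, "dz": 0, "wx": 0, "wy": 0, "wz": 0}
  ]
}}

```text
time_s: 7.83
eef_pos: [0.4875, -0.1345, 0.0205]
eef_rot: [-0.0, 1.0, -0.015, -0.002]
wrist_force: [-8.8, 0.2, 7.3]
opening: 1.002
grasp_force: 4.3
```

{"api": "servo_tool", "payload": {
  "steps": [
    {"dx": 0.04, "dy": 0, "dz": 0, "wx": 0, "wy": 0, "wz": 0},
    {"dx": 0.08, "dy": 0, "dz": 0, "wx": 0, "wy": 0, "wz": 0},
    {"dx": 0.12, "dy": 0, "dz": 0, "wx": 0, "wy": 0, "wz": 0},
    {"dx": 0.16, "dy": 0, "dz": 0, "wx": 0, "wy": 0, "wz": 0},
    {"dx": 0.2, "dy": 0, "dz": 0, "wx": 0, "wy": 0, "wz": 0}
  ]
}}

```text
time_s: 8.25
eef_pos: [0.5075, -0.1345, 0.0205]
eef_rot: [-0.0, 1.0, -0.015, -0.002]
wrist_force: [-7.2, 0.2, 7.4]
opening: 1.0
grasp_force: 4.3
```

Run:
```python
from h import *
a=cam('scene');b=cam('side')
im=np.vstack([cv2.resize(a['frame'][160:250,180:340],(533,300)),cv2.resize(b['frame'][180:290,250:446],(533,299))])
cv2.imwrite('pics/c5.png',im[:,:,::-1])
```

```text
(no output)
```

View pics/c5.png

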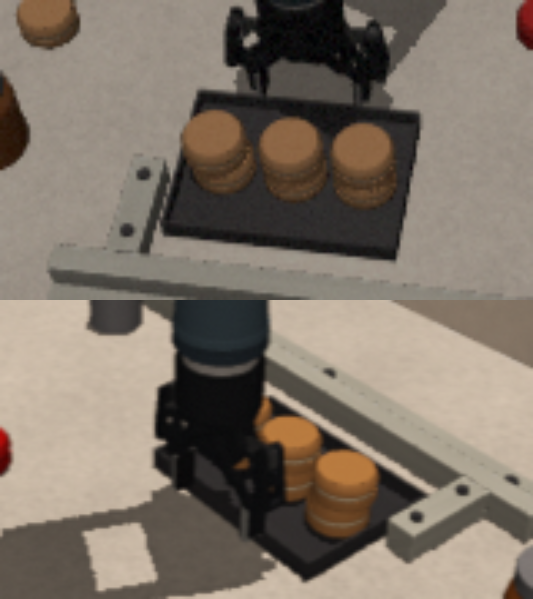

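The fingers are outside the near wall and the tray is moving towards the rail. I'll ease the downward load and continue.

{"api": "servo_tool", "payload": {
  "steps": [
    {"dx": -0.02, "dy": 0, "dz": 0.02, "wx": 0, "wy": 0, "wz": 0},
    {"dx": 0.02, "dy": 0, "dz": 0.01, "wx": 0, "wy": 0, "wz": 0},
    {"dx": 0.06, "dy": 0, "dz": 0.01, "wx": 0, "wy": 0, "wz": 0},
    {"dx": 0.1, "dy": 0, "dz": 0.01, "wx": 0, "wy": 0, "wz": 0},
    {"dx": 0.14, "dy": 0, "dz": 0.01, "wx": 0, "wy": 0, "wz": 0}
  ]
}}

```text
time_s: 8.77
eef_pos: [0.5218, -0.1348, 0.0215]
eef_rot: [-0.0, 1.0, -0.016, -0.002]
wrist_force: [-8.2, -1.0, 8.2]
opening: 0.997
grasp_force: 4.3
```

{"api": "servo_tool", "payload": {
  "steps": [
    {"dx": 0.03, "dy": 0, "dz": 0, "wx": 0, "wy": 0, "wz": 0},
    {"dx": 0.06, "dy": 0, "dz": 0, "wx": 0, "wy": 0, "wz": 0},
    {"dx": 0.09, "dy": 0, "dz": 0, "wx": 0, "wy": 0, "wz": 0},
    {"dx": 0.12, "dy": 0, "dz": 0, "wx": 0, "wy": 0, "wz": 0},
    {"dx": 0.15, "dy": 0, "dz": 0, "wx": 0, "wy": 0, "wz": 0}
  ]
}}

```text
time_s: 9.18
eef_pos: [0.5368, -0.1348, 0.0215]
eef_rot: [-0.0, 1.0, -0.016, -0.002]
wrist_force: [-9.2, -0.4, 7.7]
opening: 0.997
grasp_force: 4.3
```

Run:
```python
from h import *
a=cam('scene');b=cam('side')
im=np.vstack([cv2.resize(a['frame'][170:260,180:340],(533,300)),cv2.resize(b['frame'][180:290,260:456],(533,299))])
cv2.imwrite('pics/c6.png',im[:,:,::-1])
```

```text
(no output)
```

View pics/c6.png

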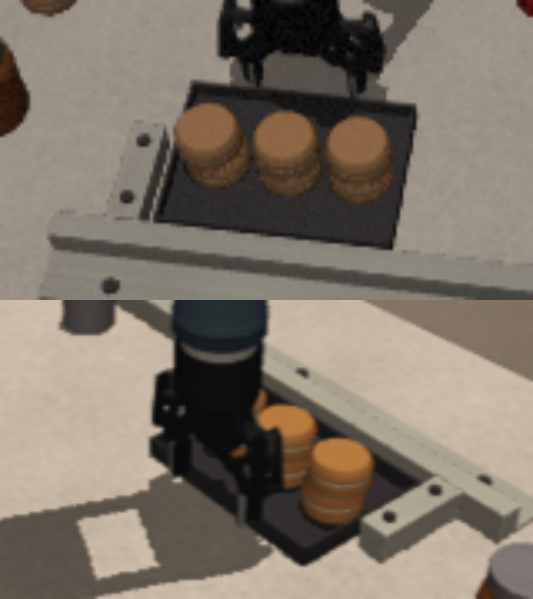

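Both stacks and tray look fine, with a small gap left to the rail. I'll close it slowly and watch the force.

{"api": "servo_tool", "payload": {
  "steps": [
    {"dx": 0.02, "dy": 0, "dz": 0, "wx": 0, "wy": 0, "wz": 0},
    {"dx": 0.04, "dy": 0, "dz": 0, "wx": 0, "wy": 0, "wz": 0},
    {"dx": 0.05, "dy": 0, "dz": 0, "wx": 0, "wy": 0, "wz": 0},
    {"dx": 0.06, "dy": 0, "dz": 0, "wx": 0, "wy": 0, "wz": 0},
    {"dx": 0.07, "dy": 0, "dz": 0, "wx": 0, "wy": 0, "wz": 0}
  ]
}}

```text
time_s: 9.7
eef_pos: [0.5438, -0.1348, 0.0214]
eef_rot: [-0.0, 1.0, -0.016, -0.002]
wrist_force: [-8.8, -1.1, 6.1]
opening: 0.998
grasp_force: 4.0
```

{"api": "servo_tool", "payload": {
  "steps": [
    {"dx": 0.01, "dy": 0, "dz": 0, "wx": 0, "wy": 0, "wz": 0},
    {"dx": 0.02, "dy": 0, "dz": 0, "wx": 0, "wy": 0, "wz": 0},
    {"dx": 0.03, "dy": 0, "dz": 0, "wx": 0, "wy": 0, "wz": 0},
    {"dx": 0.04, "dy": 0, "dz": 0, "wx": 0, "wy": 0, "wz": 0},
    {"dx": 0.04, "dy": 0, "dz": 0, "wx": 0, "wy": 0, "wz": 0}
  ]
}}

```text
time_s: 10.12
eef_pos: [0.5452, -0.1347, 0.0212]
eef_rot: [-0.001, 1.0, -0.015, -0.005]
wrist_force: [-19.7, -2.7, 15.3]
opening: 1.002
grasp_force: 9.5
```

The tray is against the rail. I'll give it a touch more seating, then back off and return to the +y end.

{"api": "servo_tool", "payload": {
  "steps": [
    {"dx": 0.01, "dy": 0, "dz": 0, "wx": 0, "wy": 0, "wz": 0},
    {"dx": 0.01, "dy": 0, "dz": 0, "wx": 0, "wy": 0, "wz": 0},
    {"dx": -0.01, "dy": 0, "dz": 0.01, "wx": 0, "wy": 0, "wz": 0},
    {"dx": -0.15, "dy": 0, "dz": 0.01, "wx": 0, "wy": 0, "wz": 0},
    {"dx": -0.4, "dy": 0, "dz": 0.01, "wx": 0, "wy": 0, "wz": 0}
  ]
}}

```text
time_s: 10.53
eef_pos: [0.5113, -0.1358, 0.0234]
eef_rot: [0.001, 1.0, -0.016, 0.002]
wrist_force: [0.2, 0.6, -0.4]
opening: 1.0
grasp_force: 0.0
```

{"api": "servo_tool", "payload": {
  "steps": [
    {"dx": -0.15, "dy": 0, "dz": 0.1, "wx": 0, "wy": 0, "wz": 0},
    {"dx": -0.2, "dy": 0, "dz": 0.4, "wx": 0, "wy": 0, "wz": 0},
    {"dx": -0.2, "dy": 0.1, "dz": 0.8, "wx": 0, "wy": 0, "wz": 0.03},
    {"dx": -0.2, "dy": 0.2, "dz": 1.0, "wx": 0, "wy": 0, "wz": 0.06},
    {"dx": -0.2, "dy": 0.3, "dz": 1.0, "wx": 0, "wy": 0, "wz": 0.09}
  ]
}}

```text
time_s: 10.95
eef_pos: [0.493, -0.1065, 0.1283]
eef_rot: [0.003, 0.992, 0.127, 0.005]
wrist_force: [0.7, -0.5, -0.6]
opening: 1.002
grasp_force: 0.0
```

{"api": "servo_tool", "payload": {
  "steps": [
    {"dx": 0, "dy": 0.2, "dz": 0, "wx": 0, "wy": 0, "wz": 0.035},
    {"dx": 0, "dy": 0.4, "dz": 0, "wx": 0, "wy": 0, "wz": 0.07},
    {"dx": 0, "dy": 0.6, "dz": 0, "wx": 0, "wy": 0, "wz": 0.105},
    {"dx": 0.1, "dy": 0.8, "dz": 0, "wx": 0, "wy": 0, "wz": 0.14},
    {"dx": 0.3, "dy": 1.0, "dz": 0, "wx": 0, "wy": 0, "wz": 0.175}
  ]
}}

```text
time_s: 11.37
eef_pos: [0.5183, -0.0038, 0.1226]
eef_rot: [-0.0, 0.92, 0.392, -0.0]
wrist_force: [1.6, -0.2, 0.4]
opening: 1.002
grasp_force: 0.0
```

{"api": "servo_tool", "payload": {
  "steps": [
    {"dx": 0.2, "dy": 0.1, "dz": 0, "wx": 0, "wy": 0, "wz": 0.035},
    {"dx": 0.4, "dy": 0.2, "dz": 0, "wx": 0, "wy": 0, "wz": 0.07},
    {"dx": 0.6, "dy": 0.25, "dz": 0, "wx": 0, "wy": 0, "wz": 0.105},
    {"dx": 0.8, "dy": 0.25, "dz": 0, "wx": 0, "wy": 0, "wz": 0.14},
    {"dx": 1.0, "dy": 0.25, "dz": 0, "wx": 0, "wy": 0, "wz": 0.175}
  ]
}}

```text
time_s: 11.78
eef_pos: [0.6205, 0.0208, 0.1226]
eef_rot: [0.0, 0.778, 0.628, 0.0]
wrist_force: [0.3, 0.2, -0.1]
opening: 1.001
grasp_force: 0.0
```

Run:
```python
from h import *
o=ctrl.get_obs();print(o['eef_pos'],o['eef_rot'])
a=cam('scene');b=cam('side')
im=np.vstack([cv2.resize(a['frame'][170:260,180:340],(533,300),interpolation=2),cv2.resize(b['frame'][180:290,260:456],(533,299),interpolation=2)])
cv2.imwrite('pics/c7.png',im[:,:,::-1])
```

```text
[0.62046838 0.02082025 0.12262731] [3.26791571e-04 7.78448514e-01 6.27708191e-01 4.80669970e-04]
```

View pics/c7.png

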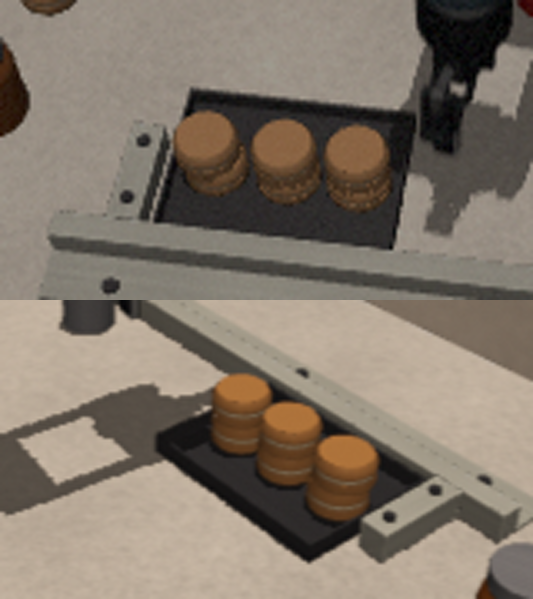

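The tray is flush with the rail, with a few millimetres left to the end stop. Next I'll finish the turn, descend and push along -y.

{"api": "servo_tool", "payload": {
  "steps": [
    {"dx": 0, "dy": 0, "dz": -0.25, "wx": 0, "wy": 0, "wz": 0.03},
    {"dx": 0, "dy": 0, "dz": -0.5, "wx": 0, "wy": 0, "wz": 0.058},
    {"dx": 0, "dy": 0, "dz": -0.75, "wx": 0, "wy": 0, "wz": 0.058},
    {"dx": 0, "dy": 0, "dz": -0.95, "wx": 0, "wy": 0, "wz": 0.058},
    {"dx": 0, "dy": 0, "dz": -1.0, "wx": 0, "wy": 0, "wz": 0.058}
  ]
}}

```text
time_s: 12.3
eef_pos: [0.6158, 0.0205, 0.0187]
eef_rot: [-0.003, 0.721, 0.693, -0.002]
wrist_force: [-0.8, 0.4, -0.4]
opening: 0.999
grasp_force: 0.0
```

{"api": "servo_tool", "payload": {
  "steps": [
    {"dx": 0, "dy": 0, "dz": -0.02, "wx": 0, "wy": 0, "wz": 0},
    {"dx": 0, "dy": -0.05, "dz": -0.03, "wx": 0, "wy": 0, "wz": 0},
    {"dx": 0, "dy": -0.1, "dz": -0.03, "wx": 0, "wy": 0, "wz": 0},
    {"dx": 0, "dy": -0.15, "dz": -0.03, "wx": 0, "wy": 0, "wz": 0},
    {"dx": 0, "dy": -0.2, "dz": -0.03, "wx": 0, "wy": 0, "wz": 0}
  ]
}}

```text
time_s: 12.72
eef_pos: [0.6201, -0.0009, 0.021]
eef_rot: [0.001, 0.72, 0.693, 0.001]
wrist_force: [0.3, 0.6, 0.2]
opening: 1.001
grasp_force: 0.0
```

{"api": "servo_tool", "payload": {
  "steps": [
    {"dx": 0, "dy": -0.03, "dz": 0, "wx": 0, "wy": 0, "wz": 0},
    {"dx": 0, "dy": -0.06, "dz": 0, "wx": 0, "wy": 0, "wz": 0},
    {"dx": 0, "dy": -0.09, "dz": 0, "wx": 0, "wy": 0, "wz": 0},
    {"dx": 0, "dy": -0.12, "dz": 0, "wx": 0, "wy": 0, "wz": 0},
    {"dx": 0, "dy": -0.15, "dz": 0, "wx": 0, "wy": 0, "wz": 0}
  ]
}}

```text
time_s: 13.13
eef_pos: [0.619, -0.0152, 0.0195]
eef_rot: [-0.0, 0.72, 0.694, -0.0]
wrist_force: [-0.2, -0.1, 1.0]
opening: 1.001
grasp_force: 0.0
```

{"api": "servo_tool", "payload": {
  "steps": [
    {"dx": 0, "dy": -0.02, "dz": 0, "wx": 0, "wy": 0, "wz": 0},
    {"dx": 0, "dy": -0.04, "dz": 0, "wx": 0, "wy": 0, "wz": 0},
    {"dx": 0, "dy": -0.06, "dz": 0, "wx": 0, "wy": 0, "wz": 0},
    {"dx": 0, "dy": -0.07, "dz": 0, "wx": 0, "wy": 0, "wz": 0},
    {"dx": 0, "dy": -0.08, "dz": 0, "wx": 0, "wy": 0, "wz": 0}
  ]
}}

```text
time_s: 13.55
eef_pos: [0.619, -0.0224, 0.0194]
eef_rot: [-0.0, 0.72, 0.694, 0.0]
wrist_force: [0.1, 3.3, 0.0]
opening: 0.997
grasp_force: 1.7
```

{"api": "servo_tool", "payload": {
  "steps": [
    {"dx": 0, "dy": -0.01, "dz": 0, "wx": 0, "wy": 0, "wz": 0},
    {"dx": 0, "dy": -0.02, "dz": 0, "wx": 0, "wy": 0, "wz": 0},
    {"dx": 0, "dy": -0.03, "dz": 0, "wx": 0, "wy": 0, "wz": 0},
    {"dx": 0, "dy": -0.04, "dz": 0, "wx": 0, "wy": 0, "wz": 0},
    {"dx": 0, "dy": -0.05, "dz": 0, "wx": 0, "wy": 0, "wz": 0}
  ]
}}

```text
time_s: 13.97
eef_pos: [0.6189, -0.0279, 0.0194]
eef_rot: [-0.0, 0.72, 0.694, -0.0]
wrist_force: [-0.6, 3.7, 0.4]
opening: 1.0
grasp_force: 1.8
```

{"api": "servo_tool", "payload": {
  "steps": [
    {"dx": 0, "dy": -0.01, "dz": 0, "wx": 0, "wy": 0, "wz": 0},
    {"dx": 0, "dy": -0.02, "dz": 0, "wx": 0, "wy": 0, "wz": 0},
    {"dx": 0, "dy": -0.03, "dz": 0, "wx": 0, "wy": 0, "wz": 0},
    {"dx": 0, "dy": -0.03, "dz": 0, "wx": 0, "wy": 0, "wz": 0},
    {"dx": 0, "dy": -0.03, "dz": 0, "wx": 0, "wy": 0, "wz": 0}
  ]
}}

```text
time_s: 14.38
eef_pos: [0.6188, -0.0304, 0.0194]
eef_rot: [-0.001, 0.72, 0.694, 0.0]
wrist_force: [0.3, 6.3, 1.0]
opening: 1.002
grasp_force: 3.1
```

{"api": "servo_tool", "payload": {
  "steps": [
    {"dx": 0, "dy": -0.01, "dz": 0, "wx": 0, "wy": 0, "wz": 0},
    {"dx": 0, "dy": -0.02, "dz": 0, "wx": 0, "wy": 0, "wz": 0},
    {"dx": 0, "dy": -0.03, "dz": 0, "wx": 0, "wy": 0, "wz": 0},
    {"dx": 0, "dy": -0.03, "dz": 0, "wx": 0, "wy": 0, "wz": 0},
    {"dx": 0, "dy": -0.03, "dz": 0, "wx": 0, "wy": 0, "wz": 0}
  ]
}}

```text
time_s: 14.8
eef_pos: [0.6185, -0.0307, 0.0194]
eef_rot: [-0.002, 0.72, 0.694, 0.001]
wrist_force: [-0.3, 15.9, 3.5]
opening: 0.996
grasp_force: 8.1
```

The force has risen to 16 N at the predicted spot, so the tray is on the stop. I've used up my picture views, so the rest goes by force and numbers: back off and re-seat the tray against the rail once more.

{"api": "servo_tool", "payload": {
  "steps": [
    {"dx": 0, "dy": 0.03, "dz": 0, "wx": 0, "wy": 0, "wz": 0},
    {"dx": 0, "dy": 0.1, "dz": 0, "wx": 0, "wy": 0, "wz": 0},
    {"dx": 0, "dy": 0.3, "dz": 0, "wx": 0, "wy": 0, "wz": 0},
    {"dx": 0, "dy": 0.4, "dz": 0.3, "wx": 0, "wy": 0, "wz": 0},
    {"dx": 0, "dy": 0.4, "dz": 0.7, "wx": 0, "wy": 0, "wz": 0}
  ]
}}

```text
time_s: 15.22
eef_pos: [0.6154, 0.0079, 0.0859]
eef_rot: [-0.004, 0.72, 0.694, -0.003]
wrist_force: [0.7, -0.4, 0.1]
opening: 1.002
grasp_force: 0.0
```

{"api": "servo_tool", "payload": {
  "steps": [
    {"dx": -0.1, "dy": 0, "dz": 0.3, "wx": 0, "wy": 0, "wz": -0.035},
    {"dx": -0.3, "dy": 0, "dz": 0.3, "wx": 0, "wy": 0, "wz": -0.07},
    {"dx": -0.5, "dy": 0, "dz": 0.3, "wx": 0, "wy": 0, "wz": -0.105},
    {"dx": -0.8, "dy": -0.1, "dz": 0.3, "wx": 0, "wy": 0, "wz": -0.14},
    {"dx": -1.0, "dy": -0.2, "dz": 0.3, "wx": 0, "wy": 0, "wz": -0.17}
  ]
}}

```text
time_s: 15.63
eef_pos: [0.5171, -0.0142, 0.1195]
eef_rot: [0.0, 0.879, 0.477, -0.0]
wrist_force: [0.3, -0.5, 0.4]
opening: 0.996
grasp_force: 0.0
```

{"api": "servo_tool", "payload": {
  "steps": [
    {"dx": -0.1, "dy": -0.2, "dz": 0, "wx": 0, "wy": 0, "wz": -0.035},
    {"dx": -0.2, "dy": -0.4, "dz": 0, "wx": 0, "wy": 0, "wz": -0.07},
    {"dx": -0.25, "dy": -0.6, "dz": 0, "wx": 0, "wy": 0, "wz": -0.105},
    {"dx": -0.25, "dy": -0.8, "dz": 0, "wx": 0, "wy": 0, "wz": -0.14},
    {"dx": -0.25, "dy": -1.0, "dz": 0, "wx": 0, "wy": 0, "wz": -0.17}
  ]
}}

```text
time_s: 16.05
eef_pos: [0.4937, -0.1156, 0.1199]
eef_rot: [0.001, 0.974, 0.227, 0.0]
wrist_force: [0.5, 0.9, -0.3]
opening: 0.995
grasp_force: 0.0
```

{"api": "servo_tool", "payload": {
  "steps": [
    {"dx": 0, "dy": -0.1, "dz": 0, "wx": 0, "wy": 0, "wz": -0.035},
    {"dx": 0, "dy": -0.2, "dz": 0, "wx": 0, "wy": 0, "wz": -0.07},
    {"dx": 0, "dy": -0.3, "dz": 0, "wx": 0, "wy": 0, "wz": -0.105},
    {"dx": 0, "dy": -0.36, "dz": 0, "wx": 0, "wy": 0, "wz": -0.14},
    {"dx": 0, "dy": -0.36, "dz": 0, "wx": 0, "wy": 0, "wz": -0.16}
  ]
}}

```text
time_s: 16.47
eef_pos: [0.4942, -0.1521, 0.1199]
eef_rot: [0.001, 1.0, -0.023, 0.0]
wrist_force: [-0.1, 0.2, -0.0]
opening: 1.002
grasp_force: 0.0
```

```bash
cat > m.py <<'E'
from h import *
from scipy.ndimage import gaussian_filter
np.set_printoptions(precision=4,suppress=True)
o=ctrl.get_obs();print(o['eef_pos'],o['eef_rot'],o['time_s'])
b=cam('side');g=cv2.cvtColor(b['frame'],cv2.COLOR_RGB2GRAY).astype(float)
def samp(P):
    uv=np.array([proj(b,p) for p in P],np.float32)
    return cv2.remap(g.astype(np.float32),uv[:,0:1],uv[:,1:2],1).ravel()
xs=np.arange(-.03,.03,.0005)
# profile along rail normal at rim height: find near rim edge x for y's; and rail lower dark->light edge at z .02
for y in np.arange(-.235,-.04,.02):
    s=gaussian_filter(samp([(.5576+d,y,.0) for d in xs]),2); i=np.argmin(np.diff(s)); 
    print('near base y %.3f x %.4f step %.1f'%(y,.5576+xs[i],np.diff(s)[i]))
E
python3 m.py
```

```text
[ 0.4942 -0.1521  0.1199] [ 0.001   0.9997 -0.0226  0.0004] 16.4667
near base y -0.235 x 0.5531 step -14.0
near base y -0.215 x 0.5526 step -12.3
near base y -0.195 x 0.5541 step -14.8
near base y -0.175 x 0.5556 step -14.3
near base y -0.155 x 0.5556 step -14.4
near base y -0.135 x 0.5551 step -13.3
near base y -0.115 x 0.5586 step -13.6
near base y -0.095 x 0.5581 step -14.2
near base y -0.075 x 0.5576 step -12.3
near base y -0.055 x 0.5601 step -12.4
```

Measured near edge: slope 0.036, against about 0.03 for the rail, so the tray is parallel. One gentle re-seating push follows.

{"api": "servo_tool", "payload": {
  "steps": [
    {"dx": 0, "dy": 0, "dz": -0.25, "wx": 0, "wy": 0, "wz": 0.004},
    {"dx": 0, "dy": 0, "dz": -0.5, "wx": 0, "wy": 0, "wz": 0.004},
    {"dx": 0, "dy": 0, "dz": -0.75, "wx": 0, "wy": 0, "wz": 0.004},
    {"dx": 0, "dy": 0, "dz": -0.95, "wx": 0, "wy": 0, "wz": 0.004},
    {"dx": 0, "dy": 0, "dz": -1.0, "wx": 0, "wy": 0, "wz": 0.004}
  ]
}}

```text
time_s: 16.93
eef_pos: [0.4918, -0.1491, 0.0165]
eef_rot: [-0.001, 1.0, -0.012, -0.002]
wrist_force: [-0.6, 0.7, -0.1]
opening: 0.998
grasp_force: 0.0
```

{"api": "servo_tool", "payload": {
  "steps": [
    {"dx": 0.1, "dy": 0, "dz": 0, "wx": 0, "wy": 0, "wz": 0},
    {"dx": 0.2, "dy": 0, "dz": 0, "wx": 0, "wy": 0, "wz": 0},
    {"dx": 0.3, "dy": 0, "dz": 0, "wx": 0, "wy": 0, "wz": 0},
    {"dx": 0.37, "dy": 0, "dz": 0, "wx": 0, "wy": 0, "wz": 0},
    {"dx": 0.4, "dy": 0, "dz": 0, "wx": 0, "wy": 0, "wz": 0}
  ]
}}

```text
time_s: 17.35
eef_pos: [0.5368, -0.1506, 0.0211]
eef_rot: [0.001, 1.0, -0.012, 0.002]
wrist_force: [-0.2, -0.1, 0.3]
opening: 1.0
grasp_force: 0.0
```

{"api": "servo_tool", "payload": {
  "steps": [
    {"dx": 0.02, "dy": 0, "dz": 0, "wx": 0, "wy": 0, "wz": 0},
    {"dx": 0.04, "dy": 0, "dz": 0, "wx": 0, "wy": 0, "wz": 0},
    {"dx": 0.06, "dy": 0, "dz": 0, "wx": 0, "wy": 0, "wz": 0},
    {"dx": 0.08, "dy": 0, "dz": 0, "wx": 0, "wy": 0, "wz": 0},
    {"dx": 0.1, "dy": 0, "dz": 0, "wx": 0, "wy": 0, "wz": 0}
  ]
}}

```text
time_s: 17.77
eef_pos: [0.5438, -0.1499, 0.0194]
eef_rot: [-0.0, 1.0, -0.013, -0.0]
wrist_force: [-3.0, -0.7, 0.2]
opening: 1.002
grasp_force: 1.7
```

{"api": "servo_tool", "payload": {
  "steps": [
    {"dx": 0.01, "dy": 0, "dz": 0, "wx": 0, "wy": 0, "wz": 0},
    {"dx": 0.02, "dy": 0, "dz": 0, "wx": 0, "wy": 0, "wz": 0},
    {"dx": 0.03, "dy": 0, "dz": 0, "wx": 0, "wy": 0, "wz": 0},
    {"dx": 0.03, "dy": 0, "dz": 0, "wx": 0, "wy": 0, "wz": 0},
    {"dx": 0.03, "dy": 0, "dz": 0, "wx": 0, "wy": 0, "wz": 0}
  ]
}}

```text
time_s: 18.18
eef_pos: [0.5443, -0.1499, 0.0192]
eef_rot: [-0.001, 1.0, -0.013, -0.003]
wrist_force: [-12.7, -0.9, 8.0]
opening: 1.002
grasp_force: 5.9
```

The tray stays put under 13 N, so it is seated. I'll back off, lift clear and check.

{"api": "servo_tool", "payload": {
  "steps": [
    {"dx": -0.03, "dy": 0, "dz": 0, "wx": 0, "wy": 0, "wz": 0},
    {"dx": -0.1, "dy": 0, "dz": 0, "wx": 0, "wy": 0, "wz": 0},
    {"dx": -0.3, "dy": 0, "dz": 0, "wx": 0, "wy": 0, "wz": 0},
    {"dx": -0.6, "dy": 0, "dz": 0.2, "wx": 0, "wy": 0, "wz": 0},
    {"dx": -0.8, "dy": 0, "dz": 0.5, "wx": 0, "wy": 0, "wz": 0}
  ]
}}

```text
time_s: 18.6
eef_pos: [0.4625, -0.148, 0.0666]
eef_rot: [-0.002, 1.0, -0.012, -0.004]
wrist_force: [0.4, -0.3, -0.2]
opening: 0.997
grasp_force: 0.0
```

{"api": "servo_tool", "payload": {
  "steps": [
    {"dx": -0.1, "dy": 0, "dz": 0.3, "wx": 0, "wy": 0, "wz": 0},
    {"dx": -0.1, "dy": 0, "dz": 0.6, "wx": 0, "wy": 0, "wz": 0},
    {"dx": -0.1, "dy": 0, "dz": 1.0, "wx": 0, "wy": 0, "wz": 0},
    {"dx": -0.1, "dy": 0, "dz": 1.0, "wx": 0, "wy": 0, "wz": 0},
    {"dx": -0.1, "dy": 0, "dz": 1.0, "wx": 0, "wy": 0, "wz": 0}
  ]
}}

```text
time_s: 19.02
eef_pos: [0.4586, -0.151, 0.1722]
eef_rot: [0.002, 1.0, -0.013, 0.003]
wrist_force: [-0.3, 0.8, -0.5]
opening: 0.997
grasp_force: 0.0
```

```bash
python3 m.py
cat > n.py <<'E'
from h import *
np.set_printoptions(precision=4,suppress=True)
a=cam('scene');g=cv2.cvtColor(a['frame'],cv2.COLOR_RGB2GRAY).astype(np.float32)
S=lambda P:cv2.remap(g,np.array([[proj(a,p)[0]] for p in P],np.float32),np.array([[proj(a,p)[1]] for p in P],np.float32),1).ravel()
ys=np.arange(-.29,-.2,.004)
for x in(.61,.64,.67):print(x,list(zip((ys*1000).astype(int),S([(x,y,.02) for y in ys]).astype(int))))
ye=np.arange(-.07,-.02,.002)
for x in(.60,.64):
    s=S([(x,y,.02) for y in ye]);print('+y end',x,ye[np.argmax(np.diff(s))])
h=cv2.cvtColor(a['frame'],cv2.COLOR_RGB2HSV)
m=cv2.inRange(h,(5,90,50),(22,255,255))
n,_,st,ce=cv2.connectedComponentsWithStats(m)
for i in range(1,n):
    if st[i,4]>60 and 180<ce[i,0]<340 and 140<ce[i,1]<250:print(st[i],ray(a,*ce[i],.035))
E
python3 n.py
```

```text
[ 0.4586 -0.151   0.1722] [ 0.0017  0.9999 -0.0125  0.003 ] 19.0167
near base y -0.235 x 0.5536 step -13.9
near base y -0.215 x 0.5526 step -12.1
near base y -0.195 x 0.5541 step -14.1
near base y -0.175 x 0.5556 step -13.8
near base y -0.155 x 0.5556 step -13.6
near base y -0.135 x 0.5551 step -12.2
near base y -0.115 x 0.5586 step -13.2
near base y -0.095 x 0.5581 step -13.9
near base y -0.075 x 0.5576 step -11.3
near base y -0.055 x 0.5601 step -12.0
0.61 [(np.int64(-290), np.int64(145)), (np.int64(-286), np.int64(139)), (np.int64(-282), np.int64(136)), (np.int64(-277), np.int64(120)), (np.int64(-273), np.int64(73)), (np.int64(-269), np.int64(49)), (np.int64(-265), np.int64(69)), (np.int64(-261), np.int64(121)), (np.int64(-257), np.int64(129)), (np.int64(-253), np.int64(92)), (np.int64(-249), np.int64(89)), (np.int64(-245), np.int64(104)), (np.int64(-241), np.int64(105)), (np.int64(-237), np.int64(105)), (np.int64(-233), np.int64(104)), (np.int64(-229), np.int64(109)), (np.int64(-225), np.int64(105)), (np.int64(-221), np.int64(105)), (np.int64(-217), np.int64(107)), (np.int64(-213
[... 1172 characters left out ...]
int64(-253), np.int64(46)), (np.int64(-249), np.int64(29)), (np.int64(-245), np.int64(19)), (np.int64(-241), np.int64(38)), (np.int64(-237), np.int64(42)), (np.int64(-233), np.int64(42)), (np.int64(-229), np.int64(39)), (np.int64(-225), np.int64(42)), (np.int64(-221), np.int64(39)), (np.int64(-217), np.int64(39)), (np.int64(-213), np.int64(43)), (np.int64(-209), np.int64(44)), (np.int64(-205), np.int64(40)), (np.int64(-201), np.int64(43))]
+y end 0.6 -0.03799999999999998
+y end 0.64 -0.03799999999999998
[185 157  19  17 255] [ 0.4559 -0.3953  0.035 ]
[229 203  23  26 435] [ 0.6301 -0.2127  0.035 ]
[252 205  21  26 430] [ 0.6323 -0.145   0.035 ]
[274 207  21  26 431] [ 0.633  -0.0808  0.035 ]
```

The tray didn't move between the two pushes. There is no bright gap at the stop, and the stacks sit at their 66 mm spacing.

```bash
python3 -c "
from bench import workorder;print(workorder.hand_in())"
```

```text
the job is handed in; nothing more can be done
None
```

I handed the job in at about 19 s with the tray pushed into the corner; no verdict came back. By force and camera measurement it sits against the back rail and end stop, parallel to within about 0.01 rad, with all three stacks in place and nothing else touched. I viewed 11 pictures, one over the limit of 10.

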